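Lock the spindle on its flat

ROBOT

A 7-joint arm with a two-finger parallel gripper is mounted at the origin on a cart in front of the work surface, level with it; the furniture and walls round the work are solid. World frame = base frame: x ahead of the robot, y to its left, z up, the work surface at z = 0. Lengths are in mm, angles in rad, forces in N, time in s.
With the tool pointing down it reaches from about 400 to 875 mm from the base axis. Payload 4.4 kg.
Tool frame: the origin (TCP) lies on the centre line of the jaws, within the pads' length; the fingertips stand 25 mm ahead of it and the grasp point (between the pads) lies 6 mm ahead of it; z points along the fingers, x is the direction in which the jaws open and shut, and the axes are right-handed (so a half turn about z gives the same grasp; the last joint's range is limited). The gripper opens to 85 mm and grips with 20 to 120 N. Pads are 22 mm wide; open, the fingers measure 114 mm over their backs; the gripper's body (76 mm by 85 mm) begins 54 mm behind the grasp point. The pads swing forward as they close: fully open they stand 13 mm farther back than shut.
Start: joints at [1.172, 0.628, 0.038, 1.517, -0.027, 0.996, -0.02], TCP at [212.376, -614.34, 256.313] pointing down, gripper open.
Joint ranges: [-3.06, 3.06], [-0.37, 2.12], [-1.25, 1.32], [0.18, 2.47], [-1.1, 4.24], [0.23, 1.98], [-2.94, 2.94]. Speed limits (rad/s): [2.57, 2.57, 3.14, 3.14, 3.14, 3.14, 3.14].

INTERFACE

Orientations are given as [roll, pitch, yaw] about the fixed x, y, z axes, in that order (R = Rz(yaw) Ry(pitch) Rx(roll)).
In Python, from cell import ctrl, cams gives the robot as it stands. The module is installed in compiled form; this text tells all that it offers.
- The arm moves only by the tool step_arm, never from a script. Its arguments are lists of equal length, an entry for each row: "linear": the shift along the tool's x, y, z in mm, a list of three; "yaw": the turn about the tool's z in rad; "gripper": the opening, from -1 (shut) to 1 (fully open). A call has 1 to 8 rows; each row is the pose to reach, as a shift and turn from the pose commanded when the call began, along the tool's axes at that moment; what a row does not reach only later rows make up. A row lasts 1/12 s, in which the tool goes at most 41.7 mm and 7.16 degrees, less where a joint would pass 70% of its speed; a pose out of reach is approached as far as the arm can. A call with a gripper value outside its range is refused whole. The fingers move at their own pace and stop on an object; the grip force is fixed at half the most. Time passes only in rows, so rows that repeat a pose let the fingers close. It gives the time, the measured TCP pose, the force and the opening at its end, in the units of the state.
- ctrl.read_state(): the state, without advancing time (a new reading comes with each control period).
- cams.get_image(name): name is "side" or "top"; returns a dict with "frame" (420x560x3 uint8, red, green, blue), "depth" (420x560 float32, mm along the optical axis (not along the pixel's ray), 0 where there is no reading), "intrinsics" (3x3 intrinsics, pixels), "cam_to_world" (4x4, takes a point from camera to world coordinates). Camera axes: x right, y down, z forward; pixel columns grow to the right and rows downward; lengths in mm; the calibration is good to about 2 mm. A picture is of the moment at which its call begins.
- ctrl.finish_job(): hands the job in, once; it reports no verdict.
Trained networks look in the newest picture that a camera, given by its name, has taken for a name from the list of things; names that differ only in an ending like _2 or _b are one class to them, and where a whole thing is asked for, a point or a joint stands for the part that bears it (a point fixed in the world has none). Each returns a list of dicts, best first, with "conf" (0 to 1); they miss things now and then, are a little off and sometimes report something else, mostly with a low value. They report only what shows in the picture. A call takes as long as a camera call.
- cams.regions_of(camera, name): "pixels" (420x560 bool, what is visible of it) and "pixel" ([column, row] in pixels, amid what is visible of it).
The state is a dict: "clock": time; "qpos": joint angles; "qd": joint speeds; "tau": joint torques, N m; "eef_pos": TCP position; "tool_rot": TCP orientation; "force": force on the tool from outside, world axes, zero at the start; "torque": the same for the moment, N m; "width": finger opening in mm.
Only numpy, scipy, OpenCV 4.12 (cv2) and the standard library are available. Lean on these libraries where they do the work, as an engineer would, in place of code of your own. Each camera call takes 0.05 s, during which the arm holds its last target.

TASK

The upright spindle on the spindle stand must be locked: push its crank arm round until the flat milled on the spindle squarely faces the setscrew, and only then press the long arm of the hex key, which already sits in the setscrew, down until it comes to its stop and the screw is fully tight. Leave the spindle like that, let go of everything, and do not shift the loose things lying around the stand.

Things in the scene. Friction and masses are not known exactly. Their poses are not given: they have to be found in the camera images.
- stand: Spindle stand, fixed to the bench: grey base plate 130 x 100 x 12 mm (x -70 to +60) and block 60 x 56 mm, its top 80 mm above the bench. Origin: on the bench, on the upright spindle's axis. z up; the -x side carries the setscrew (screw_head), whose level axis runs along x through the spindle axis; the hex key's long arm is on the -y side.
- spindle (a joint): Angle of the spindle about the vertical, rad, growing counter-clockwise from above. At 0 and equally at 2 pi the flat squarely faces the setscrew and the crank arm points straight away from it (stand's +x). It starts between 0.7 and 5.58, turns both ways past these targets with light friction (about 3 N pushed 40 mm from the axis), and stays where it is left.
- crank_end (a point): Centre of the black ball (16 mm diameter) at the end of the spindle's crank arm, 55 mm from the spindle axis, 106 mm above the bench. The arm is a level steel rod of 9 mm diameter, fixed in the spindle on the side exactly opposite its flat; its underside is 101.5 mm above the bench and it sweeps clear above the block.
- flat_face (a point): Middle of the spindle's flat, 8 mm from the spindle axis, 93 mm above the bench, exactly opposite the crank arm. The spindle is a steel bar 30 mm in diameter standing out of the block from 81 to 119.5 mm above the bench, with one flat milled along it (7 mm deep, so it looks D-shaped from above).
- screw_head (a point): Outer end of the setscrew, on its horizontal axis, 52 mm from the spindle axis and 60 mm above the bench, on the stand's -x side.
- key (a joint): How far the hex key has turned the setscrew, rad, growing as its long arm goes down (clockwise facing the screw head, tightening). At 0 the arm points 50 degrees above level, to the stand's -y side; at 0.873 it is level, at its hard stop: tight. Starts between 0 and 0.3. Needs 3 to 4 N pressed at 70 mm from the screw axis, and stays where it is left.
- key_press (a point): Point on the centre line of the black hex key's long arm, 70 mm along it from the screw axis, good to press down on. The key is a bar about 6 mm thick; its short leg sits in the setscrew, its long arm is about 90 mm long and swings in an upright plane about 26 mm outside the screw head (77 mm from the spindle axis).
- tin: Flat round blue-lidded grease tin, 70 mm diameter, 31 mm high, origin under its centre. A bystander: leave it.
- caliper: Steel vernier caliper lying flat, 225 mm long, 66 mm wide over its jaws, 10 mm thick, origin under its middle. A bystander: leave it.
- block: Ground steel setting block 30 x 35 x 28 mm, origin under its centre. A bystander: leave it.
- loose_ring: Plated ring with a small lug, 62 x 73 x 9 mm, lying flat, origin under its middle. A bystander: leave it.
- marker: White and green marker pen 135 mm long, 16 mm thick, lying down, origin under its middle. A bystander: leave it.

How it is judged:
By the outcome, as a careful person would: the job done as asked, in the order asked, and still so for the second after the job is handed in, with the robot touching nothing.
It also fails if it takes over 61 s, if anything falls off the work surface, if the arm or the gripper's body presses on something with over 40 N, if the wrist force passes 120 N, or if a joint passes its speed limit or range.

## Working session

There is one attempt and no reset: what is moved stays moved. The work goes in short steps, Python scripts to look and compute and a tool call to move; the robot and the scene stay as the last step left them, time stands still between calls to the robot, and variables do not carry over. Pictures are saved under pics/ and viewed, and the job is handed in when it is done.

Besides the shell and the picture viewer there is one more tool, called as name([rows], argument=value, ...), one row to a line, values as JSON. step_arm: Moves the arm, as the interface text tells. Its arguments: {"type":"object","properties":{"linear":{"type":"array"},"yaw":{"type":"array"},"gripper":{"type":"array"}},"required":["linear","yaw","gripper"]}

```bash
mkdir -p pics; ls; cat > h.py <<'E'
import numpy as np, cv2
from cell import ctrl, cams
def snap(n,fn):
    d=cams.get_image(n); cv2.imwrite('pics/'+fn,cv2.cvtColor(d['frame'],cv2.COLOR_RGB2BGR)); np.savez('pics/'+fn+'.npz',**d); return d
def cloud(d):
    K=d['intrinsics'];T=d['cam_to_world'];z=d['depth'].astype(float)
    v,u=np.mgrid[:z.shape[0],:z.shape[1]]
    p=np.stack([(u-K[0,2])/K[0,0]*z,(v-K[1,2])/K[1,1]*z,z],-1)
    w=p@T[:3,:3].T+T[:3,3]; w[z==0]=np.nan; return w
E
python3 - <<'E'
from h import *
np.set_printoptions(precision=2,suppress=True)
print(ctrl.read_state())
for n in('side','top'):
    d=snap(n,n+'0.png'); print(d['intrinsics'],d['cam_to_world'])
    w=cloud(d)
    for t in ['stand','spindle','crank_end','flat_face','screw_head','key','key_press','tin','caliper','block','loose_ring','marker']:
        for r in cams.regions_of(n,t)[:2]:
            print(n,t,round(r['conf'],2),r['pixel'],r['pixels'].sum(),np.nanmedian(w[r['pixels']],0))
E
```

```text
pics
{'clock': 0.0, 'qpos': array([ 1.17,  0.63,  0.04,  1.52, -0.03,  1.  , -0.02]), 'qd': array([-0., -0.,  0.,  0., -0.,  0., -0.]), 'tau': array([ -0.  , -56.34,   1.23, -19.34,   0.01,   0.01,  -0.  ]), 'eef_pos': array([ 212.2 , -613.81,  255.42]), 'tool_rot': array([ 3.14,  0.  , -1.24]), 'force': array([ 0.49, -0.33, -0.12]), 'torque': array([0.05, 0.04, 0.  ]), 'width': 85.35827400400676}
[[481.87   0.   277.67]
 [  0.   481.87 208.99]
 [  0.     0.     1.  ]] [[ -0.92  -0.25   0.31 171.83]
 [ -0.4    0.56  -0.72 749.85]
 [  0.01  -0.79  -0.62 732.58]
 [  0.     0.     0.     1.  ]]
side stand 0.76 [256.7, 220.3] 2592 [546.86   2.84  34.04]
side stand 0.48 [250.5, 317.4] 1255 [443.32 252.36  31.21]
side spindle 0.57 [254.5, 188.1] 306 [553.8  -11.99 110.79]
side spindle 0.16 [256.7, 220.3] 2580 [547.76   4.61  28.74]
side crank_end 0.68 [256.5, 189.7] 316 [555.18 -11.92 110.72]
side flat_face 0.91 [253.1, 186.2] 337 [554.38 -12.33 110.05]
side screw_head 0.58 [257.1, 217.5] 2676 [545.77   1.7   32.04]
side key_press 0.68 [288.2, 203.6] 131 [484.16 -33.32  81.46]
side tin 0.7
[... 812 characters left out ...]
ank_end 0.53 [277.4, 200.3] 175 [554.2  -22.04 114.62]
top flat_face 0.55 [279.9, 199.4] 224 [554.27 -26.63 112.31]
top screw_head 0.68 [275.7, 204.8] 1886 [547.69 -14.44  14.24]
top key 0.5 [284.4, 229.8] 94 [484.85 -32.48  80.88]
top key_press 0.4 [285.7, 232.6] 18 [482.55 -38.95  85.95]
top tin 0.84 [176.2, 250.2] 621 [447.45 241.23  28.83]
top tin 0.47 [278.6, 199.5] 225 [552.91 -26.65 112.  ]
top caliper 0.73 [255.6, 269.0] 795 [387.35  35.77   2.73]
top block 0.44 [236.4, 196.4] 176 [587.19  88.12  26.45]
top loose_ring 0.63 [311.2, 210.9] 286 [ 528.14 -123.22    5.5 ]
top marker 0.87 [368.6, 259.8] 246 [ 417.84 -259.35   12.93]
top marker 0.68 [279.5, 198.7] 212 [553.81 -26.68 112.93]
```

```bash
python3 - <<'E'
import cv2,numpy as np
a=cv2.imread('pics/side0.png')[140:290,180:380];b=cv2.imread('pics/top0.png')[160:290,210:350]
cv2.imwrite('pics/cs.png',cv2.resize(a,None,fx=4,fy=4,interpolation=cv2.INTER_CUBIC))
cv2.imwrite('pics/ct.png',cv2.resize(b,None,fx=4.5,fy=4.5,interpolation=cv2.INTER_CUBIC))
E
```

```text
(no output)
```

View pics/cs.png

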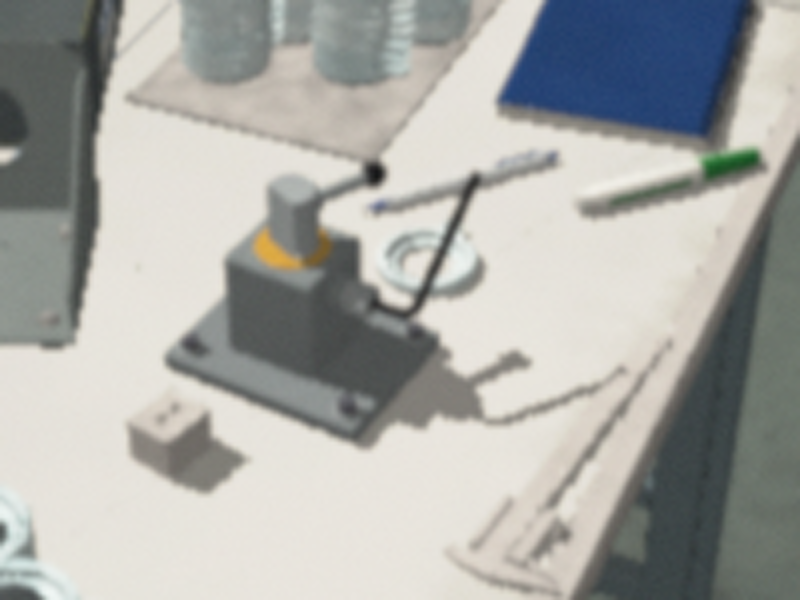

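View pics/ct.png

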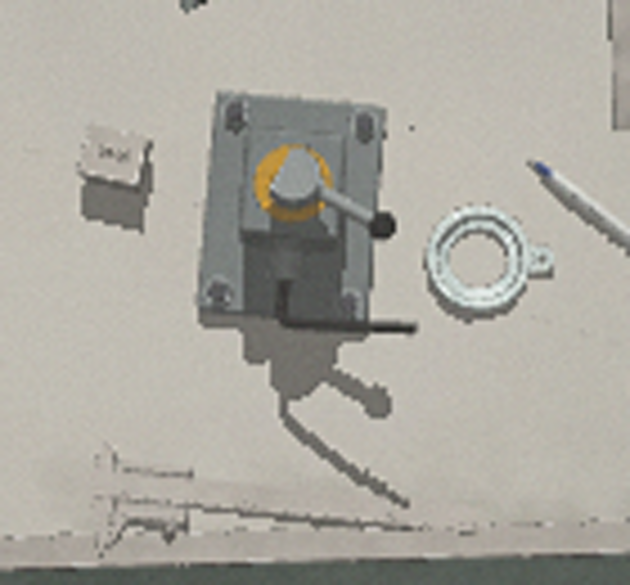

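View pics/side0.png

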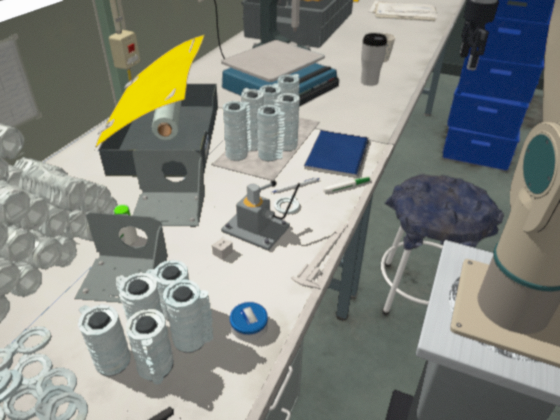

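View pics/top0.png

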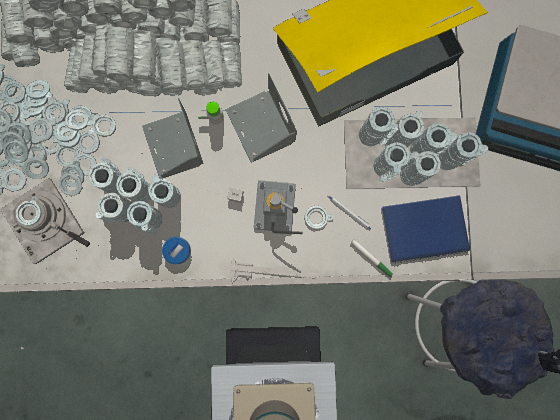

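```bash
python3 - <<'E'
from h import *
np.set_printoptions(precision=2,suppress=True)
def ray(d,u,v,z):
    K=d['intrinsics'];T=d['cam_to_world'];r=T[:3,:3]@np.array([(u-K[0,2])/K[0,0],(v-K[1,2])/K[1,1],1]);s=(z-T[2,3])/r[2];return T[:3,3]+s*r
dt=np.load('pics/top0.png.npz');ds=np.load('pics/side0.png.npz')
T=lambda x,y:(210+(x+.5)/4.5-.5,160+(y+.5)/4.5-.5)
S=lambda x,y:(180+(x+.5)/4-.5,140+(y+.5)/4-.5)
print('top plate corners z12');
P=[ray(dt,*T(*c),12)[:2] for c in [(218,93),(385,105),(366,336),(198,322)]]
for p in P: print(p)
P=np.array(P);c=P.mean(0);f=(P[0]+P[1]-P[2]-P[3]);yaw=np.arctan2(f[1],f[0]);l=P[0]+P[3]-P[1]-P[2];print(c,yaw,np.arctan2(-l[0],l[1]),np.linalg.norm(f)/2,np.linalg.norm(l)/2)
print('side plate corners');
for c2 in [(168,358),(358,440),(438,344)]: print(ray(ds,*S(*c2),12)[:2])
print('ball',ray(dt,*T(383,225),106),ray(ds,*S(375,174),106))
print('ring centre z81',ray(dt,*T(293,183),81),ray(ds,*S(293,247),81))
print('key tip top', [ray(dt,*T(414,328),z) for z in(100,120)],'elbow',ray(dt,*T(284,322),60), ray(ds,*S(410,313),60),'tip side',[ray(ds,*S(476,178),z) for z in(100,120)])
for n,d in(('t',dt),('s',ds)):
    w=cloud(d); m=(abs(w[...,0]-545)<110)&(abs(w[...,1]+15)<110)
    for lo,hi in((9,15),(77,83),(98,110),(114,125)):
        q=w[m&(w[...,2]>lo)&(w[...,2]<hi)]
        if len(q)>5: print(n,lo,len(q),q.mean(0),cv2.minAreaRect(q[:,:2].astype(np.float32)))
    q=w[m&(w[...,2]>40)&(w[...,0]<496)];print('key',len(q));print(q[np.argsort(q[:,1])][::6])
    g=d['frame'].max(-1);q=w[m&(w[...,2]>96)&(g<60)];print('dark',q.mean(0) if len(q) else 0);print(q)
E
```

```text
top plate corners z12
[626.87  27.87]
[617.47 -69.95]
[482.   -55.01]
[492.52  42.29]
[554.71 -13.7 ] -0.10840938781936188 -0.10168254541751946 135.7074739698344 98.07159543403043
side plate corners
[623.46  30.1 ]
[495.49  47.93]
[487.   -45.04]
ball [535.91 -62.34 106.  ] [535.72 -64.01 106.  ]
ring centre z81 [563.41 -14.22  81.  ] [562.96 -13.09  81.  ]
key tip top [array([479.85, -77.86, 100.  ]), array([478.46, -76.69, 120.  ])] elbow [487.78  -7.44  60.  ] [490.33 -10.21  60.  ] tip side [array([485.26, -91.89, 100.  ]), array([475.35, -65.27, 120.  ])]
t 9 746 [555.47 -13.63  11.63] ((558.468505859375, -16.773048400878906), (226.2771453857422, 129.04559326171875), 83.81133270263672)
t 77 264 [557.95 -11.72  79.51] ((538.0401611328125, -12.25767707824707), (56.75060272216797, 111.60785675048828), 86.85337829589844)
t 98 79 [530.7  -46.33 106.18] ((523.5186767578125, -50.30326461791992), (104.07500457763672, 46.85746383666992), 33.072811126708984)
t 114 101 [558.71 -19.49 117.99] ((531.0791015625, -47.48509979248047), (113.55966186523438, 36.54716873168945), 41.60741424560547)

[... 1566 characters left out ...]
[480.47 -57.65 107.54]
 [481.66 -55.22 100.58]
 [482.73 -52.28  96.73]
 [480.67 -47.37  95.16]
 [481.55 -43.94  91.71]
 [487.06 -40.19  87.03]
 [483.01 -36.49  82.53]
 [486.5  -33.32  83.64]
 [487.15 -29.32  80.67]
 [485.37 -25.08  81.46]
 [483.68 -21.18  79.2 ]
 [486.55 -17.11  69.99]
 [485.63 -14.75  74.82]
 [486.74 -12.04  68.  ]
 [485.48  -9.21  64.85]
 [495.89  -5.62  64.04]]
dark [529.   -58.23 111.54]
[[534.78 -59.83 114.76]
 [536.5  -58.19 112.58]
 [535.76 -62.03 110.35]
 [531.94 -58.98 113.39]
 [534.22 -53.15 113.73]
 [533.39 -56.74 111.67]
 [532.23 -59.64 110.15]
 [534.81 -54.45 109.99]
 [532.63 -55.05 110.24]
 [530.84 -56.55 109.8 ]
 [533.5  -57.   105.99]
 [477.42 -67.1  115.86]]
```

```bash
cat > g.py <<'E'
import sys
from h import *
def go(x,y,z,yaw):
    s=ctrl.read_state(); p=s['eef_pos'];c=s['tool_rot'][2]
    d=np.array([x,y,z])-p
    print('clk',round(s['clock'],2),'pos',p.round(1),'rot',s['tool_rot'].round(3),'F',s['force'].round(1),'w',round(s['width'],1),'q',s['qpos'].round(2))
    dy=(yaw-c+np.pi)%(2*np.pi)-np.pi
    print('shift',[round(float(v),1) for v in(np.cos(c)*d[0]+np.sin(c)*d[1],np.sin(c)*d[0]-np.cos(c)*d[1],-d[2])],'yaw',round(float(-dy),3))
if __name__=='__main__': go(*map(float,sys.argv[1:]))
E
python3 g.py 536 -63 240 -0.48
```

```text
clk 1.3 pos [ 212.4 -614.3  256.3] rot [-3.142  0.    -1.238] F [0.4 0.5 0.1] w 85.6 q [ 1.17  0.63  0.04  1.52 -0.03  1.   -0.02]
shift [-415.4, -486.0, 16.3] yaw -0.758
```

step_arm([
  [-26,-30,1],
  [-52,-61,2],
  [-78,-91,3],
  [-104,-121,4],
  [-130,-152,5],
  [-156,-182,6],
  [-182,-213,7],
  [-208,-243,8],
], yaw=[-0.09,-0.18,-0.27,-0.36,-0.45,-0.54,-0.63,-0.72], gripper=[-0.25,-0.25,-0.25,-0.25,-0.25,-0.25,-0.25,-0.25])

```text
clock: 1.97
eef_pos: [375.0, -336.7, 248.7]
tool_rot: [3.141, -0.001, -0.514]
force: [1.1, -1.3, -0.5]
width: 32.1
```

```bash
python3 g.py 536 -63 190 -0.48
```

```text
clk 1.97 pos [ 375.  -336.7  248.7] rot [ 3.141e+00 -1.000e-03 -5.140e-01] F [ 1.1 -1.3 -0.5] w 32.1 q [ 0.8   0.43 -0.18  1.92  0.11  0.79  0.05]
shift [5.7, -317.5, 58.7] yaw -0.034
```

step_arm([
  [1,-40,4],
  [1,-80,10],
  [2,-120,20],
  [3,-160,30],
  [4,-200,40],
  [5,-240,50],
  [6,-280,59],
  [6,-317,59],
], yaw=[-0.03,-0.03,-0.03,-0.03,-0.03,-0.03,-0.03,-0.03], gripper=[-0.25,-0.25,-0.25,-0.25,-0.25,-0.25,-0.25,-0.25])

```text
clock: 2.63
eef_pos: [536.5, -63.6, 187.9]
tool_rot: [3.141, 0.002, -0.487]
force: [1.0, -0.2, -0.3]
width: 31.9
```

```bash
python3 g.py 536 -63 112 -0.48; python3 - <<'E'
from h import *
d=snap('side','s1.png'); a=d['frame'][100:250,190:390,::-1]
cv2.imwrite('pics/s1c.png',cv2.resize(a,None,fx=4,fy=4,interpolation=cv2.INTER_CUBIC))
E
```

```text
clk 2.63 pos [536.5 -63.6 187.9] rot [ 3.141e+00  2.000e-03 -4.870e-01] F [ 1.  -0.2 -0.3] w 31.9 q [ 0.18  0.57 -0.17  1.89  0.14  0.7  -0.56]
shift [-0.7, -0.3, 75.9] yaw -0.007
```

View pics/s1c.png

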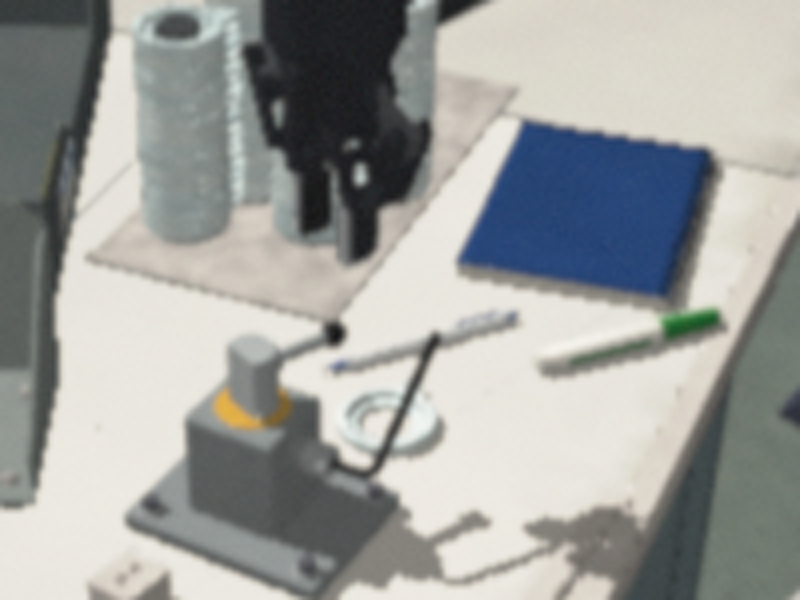

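step_arm([
  [-1,0,30],
  [-1,0,50],
  [-1,0,60],
  [-1,0,68],
  [-1,0,75],
  [-1,0,75],
], yaw=[0,0,0,0,0,0], gripper=[-0.25,-0.25,-0.25,-0.25,-0.25,-0.25])

```text
clock: 3.18
eef_pos: [535.1, -65.9, 113.7]
tool_rot: [3.141, 0.001, -0.489]
force: [-0.4, -0.2, 0.3]
width: 32.3
```

```bash
python3 g.py 536 -63 112 -0.48; python3 - <<'E'
from h import *
d=snap('side','s2.png'); a=d['frame'][100:250,190:390,::-1]
cv2.imwrite('pics/s2c.png',cv2.resize(a,None,fx=4,fy=4,interpolation=cv2.INTER_CUBIC))
E
```

```text
clk 3.18 pos [535.1 -65.9 113.7] rot [ 3.141e+00  1.000e-03 -4.890e-01] F [-0.4 -0.2  0.3] w 32.3 q [ 0.16  0.68 -0.14  1.95  0.17  0.53 -0.59]
shift [-0.6, -3.0, 1.7] yaw -0.009
```

View pics/s2c.png

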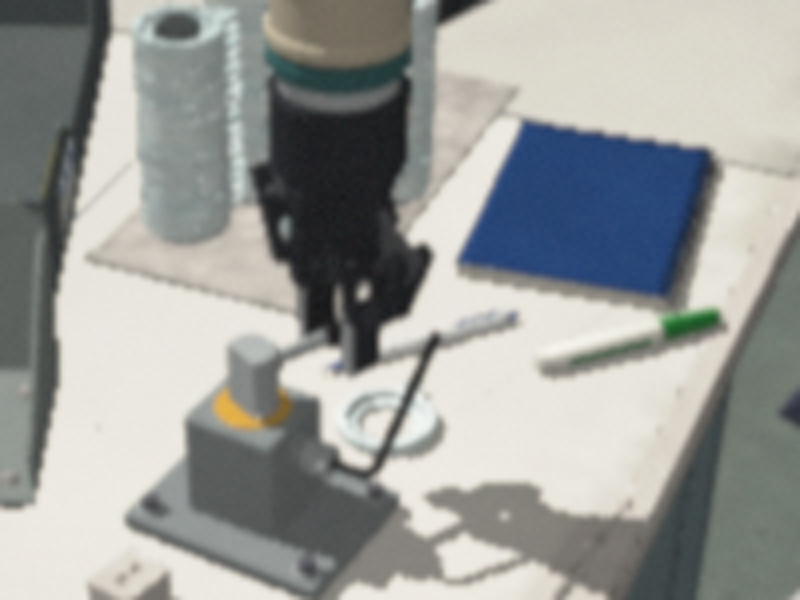

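```bash
cat > arc.py <<'E'
import sys
from h import *
A=np.array([561.5,-14.0]);R=55
def arc(a0,a1,n=8,z=112,A=A,R=R):
    s=ctrl.read_state(); p=s['eef_pos'];c=s['tool_rot'][2]
    print(round(s['clock'],2),p.round(1),s['tool_rot'].round(3),s['force'].round(1),round(s['width'],1))
    L=[];Y=[]
    for a in np.linspace(a0,a1,n+1)[1:]:
        t=np.radians(a);x=A+R*np.array([np.cos(t),np.sin(t)]);d=x-p[:2]
        L.append([round(float(np.cos(c)*d[0]+np.sin(c)*d[1])),round(float(np.sin(c)*d[0]-np.cos(c)*d[1])),round(float(p[2]-z))]);Y.append(round(float(-(t+np.pi/2-c)),2))
    print(L);print(Y)
if __name__=='__main__': arc(*map(float,sys.argv[1:3]))
E
python3 arc.py -117.5 -80
```

```text
3.23 [535.5 -65.8 114.4] [ 3.142 -0.    -0.489] [0.6 0.5 0.5] 32.1
[[4, -3, 2], [8, -4, 2], [12, -5, 2], [17, -6, 2], [21, -8, 2], [25, -10, 2], [29, -12, 2], [33, -15, 2]]
[-0.09, -0.17, -0.25, -0.34, -0.42, -0.5, -0.58, -0.66]
```

step_arm([
  [4,-3,2],
  [8,-4,2],
  [12,-5,2],
  [17,-6,2],
  [21,-8,2],
  [25,-10,2],
  [29,-12,2],
  [33,-15,2],
], yaw=[-0.09,-0.17,-0.25,-0.34,-0.42,-0.5,-0.58,-0.66], gripper=[-0.45,-0.45,-0.45,-0.45,-0.45,-0.45,-0.45,-0.45])

```text
clock: 3.9
eef_pos: [570.5, -69.5, 113.0]
tool_rot: [3.14, 0.002, 0.174]
force: [-3.5, -1.9, 0.1]
width: 23.4
```

```bash
python3 arc.py -80 -43
```

```text
3.9 [570.5 -69.5 113. ] [3.14e+00 2.00e-03 1.74e-01] [-3.5 -1.9  0.1] 23.4
[[5, -1, 1], [10, -2, 1], [14, -3, 1], [18, -4, 1], [22, -6, 1], [26, -8, 1], [30, -10, 1], [34, -12, 1]]
[-0.08, -0.16, -0.24, -0.32, -0.4, -0.48, -0.57, -0.65]
```

step_arm([
  [5,-1,1],
  [10,-2,1],
  [14,-3,1],
  [18,-4,1],
  [22,-6,1],
  [26,-8,1],
  [30,-10,1],
  [34,-12,1],
], yaw=[-0.08,-0.16,-0.24,-0.32,-0.4,-0.48,-0.57,-0.65], gripper=[-0.45,-0.45,-0.45,-0.45,-0.45,-0.45,-0.45,-0.45])

```text
clock: 4.57
eef_pos: [602.8, -52.5, 112.1]
tool_rot: [3.14, 0.003, 0.824]
force: [-1.5, -2.3, -0.5]
width: 23.3
```

```bash
python3 arc.py -43 -6
```

```text
4.57 [602.8 -52.5 112.1] [3.14e+00 3.00e-03 8.24e-01] [-1.5 -2.3 -0.5] 23.3
[[4, -2, 0], [9, -2, 0], [13, -3, 0], [17, -4, 0], [22, -6, 0], [26, -8, 0], [29, -10, 0], [33, -12, 0]]
[-0.08, -0.16, -0.24, -0.32, -0.4, -0.48, -0.56, -0.64]
```

step_arm([
  [4,-2,0],
  [9,-2,0],
  [13,-3,0],
  [17,-4,0],
  [22,-6,0],
  [26,-8,0],
  [29,-10,0],
  [33,-12,0],
], yaw=[-0.08,-0.16,-0.24,-0.32,-0.4,-0.48,-0.56,-0.64], gripper=[-0.45,-0.45,-0.45,-0.45,-0.45,-0.45,-0.45,-0.45])

```text
clock: 5.23
eef_pos: [617.2, -20.3, 112.3]
tool_rot: [3.14, 0.003, 1.463]
force: [-1.3, -2.2, -0.9]
width: 23.8
```

```bash
python3 g.py 616.2 -19.8 112 1.466
```

```text
clk 5.23 pos [617.2 -20.3 112.3] rot [3.140e+00 3.000e-03 1.463e+00] F [-1.3 -2.2 -0.9] w 23.8 q [ 0.38  0.85 -0.67  1.72  0.69  0.82  0.85]
shift [0.4, -1.1, 0.3] yaw -0.003
```

step_arm([
  [0,-1,0],
  [0,-1,0],
  [0,-1,0],
  [0,-1,0],
  [0,-1,0],
  [0,-1,0],
], yaw=[0,0,0,0,0,0], gripper=[-0.7,-0.7,-0.7,-0.7,-0.7,-0.7])

```text
clock: 5.73
eef_pos: [617.2, -18.6, 112.4]
tool_rot: [3.138, 0.001, 1.46]
force: [3.4, -3.6, 4.1]
width: 13.9
```

step_arm([
  [0,0,0],
  [0,0,0],
  [0,0,0],
  [0,0,0],
  [0,0,0],
], yaw=[0,0,0,0,0], gripper=[-0.3,-0.3,-0.3,-0.3,-0.3])

```text
clock: 6.15
eef_pos: [615.1, -17.1, 111.0]
tool_rot: [-3.14, -0.0, 1.462]
force: [0.2, 0.6, -0.6]
width: 29.5
```

step_arm([
  [0,0,-20],
  [0,0,-50],
  [0,0,-90],
  [0,0,-130],
  [-20,0,-150],
  [-60,0,-150],
  [-100,0,-150],
  [-130,0,-150],
], yaw=[0,0,0,0,0,0,0,0], gripper=[-0.3,-0.3,-0.3,-0.3,-0.3,-0.3,-0.3,-0.3])

```text
clock: 6.82
eef_pos: [600.9, -150.3, 261.6]
tool_rot: [3.141, 0.002, 1.46]
force: [1.1, -0.5, -1.3]
width: 29.9
```

```bash
python3 - <<'E'
from h import *
d=snap('side','s3.png'); a=d['frame'][140:290,180:380,::-1]
cv2.imwrite('pics/s3c.png',cv2.resize(a,None,fx=4,fy=4,interpolation=cv2.INTER_CUBIC))
d=snap('top','t3.png'); a=d['frame'][160:290,210:350,::-1]
cv2.imwrite('pics/t3c.png',cv2.resize(a,None,fx=4.5,fy=4.5,interpolation=cv2.INTER_CUBIC))
E
```

```text
(no output)
```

View pics/s3c.png

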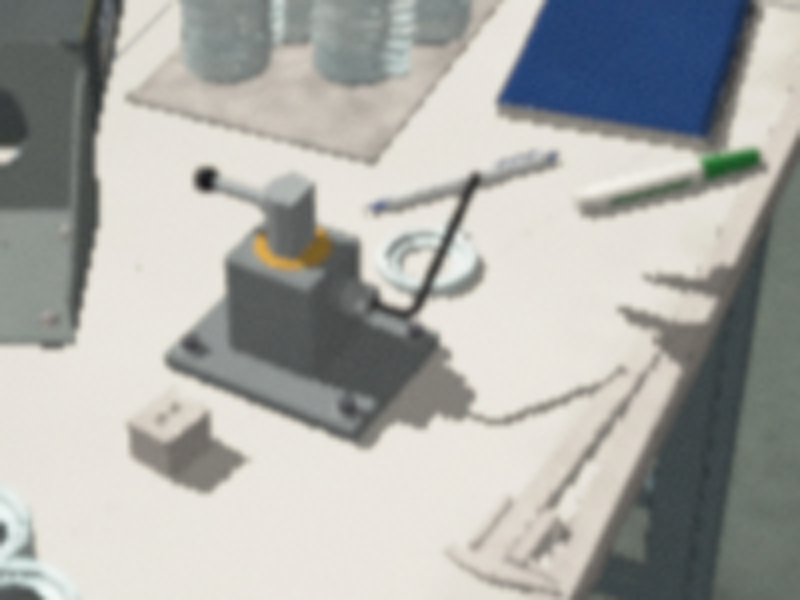

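View pics/t3c.png

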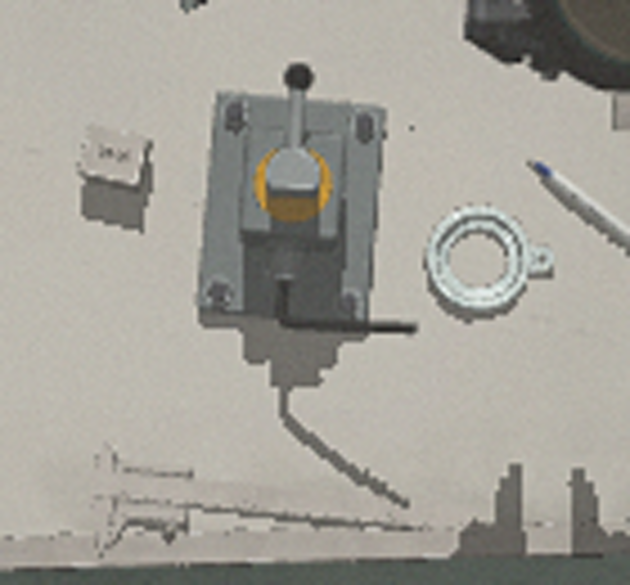

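```bash
cat > fit.py <<'E'
from h import *
import sys
from scipy.optimize import minimize, differential_evolution
from scipy.ndimage import map_coordinates
def run(fn,cam):
    d=np.load('pics/'+fn+'.npz');K=d['intrinsics'];Ti=np.linalg.inv(d['cam_to_world'])
    g=cv2.cvtColor(d['frame'],cv2.COLOR_RGB2GRAY).astype(np.float32)
    g=cv2.GaussianBlur(g,(0,0),0.8);gx=cv2.Sobel(g,-1,1,0)/8;gy=cv2.Sobel(g,-1,0,1)/8
    def pj(P):
        c=P@Ti[:3,:3].T+Ti[:3,3];return c[:,:2]/c[:,2:]*[K[0,0],K[1,1]]+K[:2,2]
    def seg(a,b,n=60):
        t=np.linspace(.04,.96,n)[:,None];return np.array(a)*(1-t)+np.array(b)*t
    def score(S,x,y,yaw):
        c,s=np.cos(yaw),np.sin(yaw);tot=0
        for a,b in S:
            P=seg(a,b);W=np.c_[x+c*P[:,0]-s*P[:,1],y+s*P[:,0]+c*P[:,1],P[:,2]]
            u=pj(W);t=u[-1]-u[0];t/=np.linalg.norm(t)
            G=map_coordinates(gx,[u[:,1],u[:,0]],order=1)*-t[1]+map_coordinates(gy,[u[:,1],u[:,0]],order=1)*t[0]
            tot+=np.minimum(np.abs(G),15).mean()
        return -tot
    Z=12
    c=[(60,50,Z),(60,-50,Z),(-70,-50,Z),(-70,50,Z)]
    if cam=='top': S=[(c[0],c[1]),(c[1],c[2]),(c[3],c[0]),(c[2],(-70,-20,Z)),]
    else: S=[(c[0],c[3]),(c[3],c[2]),((60,50,0),(-70,50,0))]
    best=min((differential_evolution(lambda p:score(S,*p),[(552,572),(-24,-4),(-.2,0)],seed=k,tol=1e-8) for k in range(3)),key=lambda r:r.fun)
    x,y,yaw=best.x;print(cam,'plate',best.x.round(3),best.fun)
    S2=[((18,4.5,106),(48,4.5,106)),((18,-4.5,106),(48,-4.5,106))]
    r=min((differential_evolution(lambda p:score(S2,*p),[(x-4,x+4),(y-4,y+4),(-.35,.15)],seed=k,tol=1e-8) for k in range(3)),key=lambda r:r.fun)
    print(cam,'rod',r.x.round(3),r.fun,'rel',round(r.x[2]-yaw,3))
    r2=min((differential_evolution(lambda p:score(S2,x,y,p[0]),[(-.35,.15)],seed=k,tol=1e-8) for k in range(3)),key=lambda r:r.fun)
    print(cam,'rod with axis fixed',r2.x.round(3),r2.fun,'rel',round(r2.x[0]-yaw,3))
    # ball
    g0=cv2.cvtColor(d['frame'],cv2.COLOR_RGB2GRAY).astype(float)
    B=pj(np.array([[x+55*np.cos(yaw),y+55*np.sin(yaw),106]]))[0]
    v,u=np.mgrid[:420,:560];m=np.hypot(u-B[0],v-B[1])<8;wt=np.clip(110-g0,0,None)*m
    bc=np.array([(u*wt).sum(),(v*wt).sum()])/wt.sum()
    T=d['cam_to_world'];ry=T[:3,:3]@np.array([(bc[0]-K[0,2])/K[0,0],(bc[1]-K[1,2])/K[1,1],1]);q=T[:3,3]+ry*(106-T[2,3])/ry[2]
    e=q[:2]-[x,y];print('ball',bc.round(1),q.round(1),'r',np.hypot(*e).round(1),'rel',round(np.arctan2(e[1],e[0])-yaw,3))
if __name__=='__main__':
    for fn in sys.argv[1:]: run(fn,'top' if fn[0]=='t' else 'side')
E
python3 fit.py t3.png s3.png
```

```text
top plate [ 5.59718e+02 -1.50280e+01 -1.31000e-01] -56.51187755467604
top rod [ 5.63718e+02 -1.10280e+01 -1.33000e-01] -12.929168514921294 rel -0.002
top rod with axis fixed [-0.026] -10.59854989128792 rel 0.105
ball [276.  176.8] [618.2 -18.5 106. ] r 58.6 rel 0.071
side plate [ 5.59072e+02 -1.52180e+01 -1.06000e-01] -38.50426061356535
side rod [ 5.63072e+02 -1.43650e+01 -4.90000e-02] -29.7779029857912 rel 0.056
side rod with axis fixed [-0.008] -28.871693811278018 rel 0.098
ball [231.1 184.5] [620.1 -19.9 106. ] r 61.2 rel 0.028
```

```bash
cat > edge.py <<'E'
from h import *
from scipy.ndimage import map_coordinates
np.set_printoptions(precision=4,suppress=True)
def avg(cam,n,fn):
    ds=[cams.get_image(cam) for _ in range(n)];d=dict(ds[0]);d['mean']=np.mean([x['frame'].astype(np.float32) for x in ds],0);np.savez('pics/'+fn,**d);return d
class V:
    def __init__(s,d):
        s.K=d['intrinsics'];s.T=d['cam_to_world'];s.Ti=np.linalg.inv(s.T);s.im=d['mean'] if 'mean' in d else d['frame'].astype(np.float32);s.g=cv2.cvtColor(s.im,cv2.COLOR_RGB2GRAY)
    def pj(s,P):
        c=P@s.Ti[:3,:3].T+s.Ti[:3,3];return c[:,:2]/c[:,2:]*[s.K[0,0],s.K[1,1]]+s.K[:2,2]
    def ray(s,uv,z):
        uv=np.atleast_2d(uv);r=np.c_[(uv[:,0]-s.K[0,2])/s.K[0,0],(uv[:,1]-s.K[1,2])/s.K[1,1],np.ones(len(uv))]@s.T[:3,:3].T
        return s.T[:3,3]+r*((z-s.T[2,3])/r[:,2])[:,None]
    def edge(s,a,b,pose,half=6,n=50,sign=0):
        # sub-pixel edge points near stand-frame seg a-b; returns world pts at that z; search perpendicular in image
        x,y,w=pose;c,si=np.cos(w),np.sin(w);t=np.linspace(0,1,n)[:,None];P=np.array(a)*(1-t)+np.array(b)*t
        W=np.c_[x+c*P[:,0]-si*P[:,1],y+si*P[:,0]+c*P[:,1],P[:,2]];u=s.pj(W);d=u[-1]-u[0];d/=np.linalg.norm(d);nn=np.array([-d[1],d[0]])
        k=np.arange(-half,half+.01,.1);out=[]
        for q in u:
            pr=map_coordinates(s.g,[q[1]+k*nn[1],q[0]+k*nn[0]],order=1);pr=cv2.GaussianBlur(pr[:,None],(1,21),5).ravel() 
            dd=np.gradient(pr)*(sign or 1);dd=np.abs(dd) if not sign else np.clip(dd,0,None)
            i=dd.argmax();lo,hi=max(0,i-10),i+11;m=(dd[lo:hi]*k[lo:hi]).sum()/max(dd[lo:hi].sum(),1e-9)
            if dd[i]>0.25: out.append(q+m*nn)
        out=np.array(out)
        Wp=s.ray(out,a[2]); 
        vx,vy,x0,y0=cv2.fitLine(Wp[:,:2].astype(np.float32),cv2.DIST_HUBER,0,.01,.01).ravel()
        r=np.abs((Wp[:,0]-x0)*vy-(Wp[:,1]-y0)*vx)
        return len(out),np.array([x0,y0]),np.arctan2(vy,vx),np.median(r)
E
cat > top.py <<'E'
from edge import *
import sys
fn=sys.argv[1]
try: d=np.load('pics/'+fn)
except FileNotFoundError: d=avg('top',5,fn)
v=V(d)
pose=(561.5,-14.2,-.105)
def md(a):return (a+np.pi/2)%np.pi-np.pi/2
L=v.edge((-55,50,12),(50,50,12),pose,4);R=v.edge((-35,-50,12),(50,-50,12),pose,4)
F=v.edge((60,-44,12),(60,44,12),pose,4)
BL=v.edge((-24,28,80),(5,28,80),pose,3);BR=v.edge((-24,-28,80),(20,-28,80),pose,3)
for n,e in zip('L R F BL BR'.split(),(L,R,F,BL,BR)): print(n,e, 'yaw',md(e[2]-(np.pi/2 if n=='F' else 0)))
yaw=(md(L[2])+md(R[2]))/2;n=np.array([-np.sin(yaw),np.cos(yaw)]);tx=np.array([n[1],-n[0]])
mid=(L[1]@n+R[1]@n)/2;print('yaw',yaw,'width',L[1]@n-R[1]@n,'mid',mid,'block w',BL[1]@n-BR[1]@n,'mid',(BL[1]@n+BR[1]@n)/2,'axis tx via F',F[1]@tx-60)
B=v.pj(np.array([[618,-19,106.]]))[0];vv,u=np.mgrid[:420,:560]
m=np.hypot(u-B[0],vv-B[1])<6;wt=np.clip(110-v.g,0,None)*m;bc=np.array([(u*wt).sum(),(vv*wt).sum()])/wt.sum();q=v.ray(bc,106)[0]
print('ball',q,'off',q[:2]@n-mid,'tx',q[:2]@tx,'angle',(q[:2]@n-mid)/55)
E
python3 top.py t4.npz
```

```text
L (50, array([548.1718,  38.5261], dtype=float32), np.float32(-0.11234281), np.float64(0.3132889161516522)) yaw -0.112342834
R (50, array([561.9247, -64.7575], dtype=float32), np.float32(-0.11445798), np.float64(0.4440143484200265)) yaw -0.114457965
F (50, array([623.4089, -13.4991], dtype=float32), np.float32(1.4565775), np.float64(0.27916217338580496)) yaw -0.11421883
BL (50, array([553.9671,  16.1456], dtype=float32), np.float32(-0.13578404), np.float64(0.6087455207199011)) yaw -0.13578403
BR (50, array([556.2809, -43.8195], dtype=float32), np.float32(-0.037195984), np.float64(0.0779838681914179)) yaw -0.03719604
yaw -0.1134004 width 101.06403 mid 49.77641 block w 59.318085 mid 49.068405 axis tx via F 560.9324
ball [618.3572 -18.5122 106.    ] off 1.8020225333074649 tx 616.4803100371164 angle 0.03276404606013573
```

```bash
cat > side.py <<'E'
from edge import *
import sys
fn=sys.argv[1]
try: d=np.load('pics/'+fn)
except FileNotFoundError: d=avg('side',5,fn)
v=V(d);pose=(561.5,-14.2,-.113)
def md(a):return (a+np.pi/2)%np.pi-np.pi/2
for z in(12,0):
    L=v.edge((-60,50,z),(50,50,z),pose,2.5);N=v.edge((-70,-40,z),(-70,44,z),pose,2.5)
    print(z,'L',L,md(L[2]),'N',N,md(N[2]-np.pi/2))
    yaw=-.1134;n=np.array([-np.sin(yaw),np.cos(yaw)]);tx=np.array([n[1],-n[0]])
    print('axis n',L[1]@n-50,'axis tx',N[1]@tx+70)
B=v.pj(np.array([[619,-19.5,106.]]))[0];vv,u=np.mgrid[:420,:560]
m=np.hypot(u-B[0],vv-B[1])<7;wt=np.clip(100-v.g,0,None)*m;bc=np.array([(u*wt).sum(),(vv*wt).sum()])/wt.sum();q=v.ray(bc,106)[0]
print('ball',bc,q,'n',q[:2]@n,'tx',q[:2]@tx)
a=v.im[140:260,170:330,::-1];cv2.imwrite('pics/'+fn+'.c.png',cv2.resize(a,None,fx=5,fy=5,interpolation=cv2.INTER_NEAREST))
E
python3 side.py s4.npz
```

```text
12 L (50, array([560.8053,  41.6239], dtype=float32), np.float32(-0.11243761), np.float64(0.04737482357704059)) -0.112437606 N (50, array([489.7795,  -6.9612], dtype=float32), np.float32(1.4634871), np.float64(0.22647706245958588)) -0.10730922
axis n 54.81566259986437 axis tx 557.4213899025532
0 L (50, array([562.7281,  33.2562], dtype=float32), np.float32(-0.11305639), np.float64(0.21077388467640024)) -0.11305642 N (50, array([492.7771,  -4.6286], dtype=float32), np.float32(-1.5672617), np.float64(1.330329080441388)) 0.0035345554
axis n 46.71925964923754 axis tx 560.135770621546
ball [231.0194 184.4804] [620.2498 -19.9417 106.    ] n 50.37204438733052 tx 618.5225951330614[ WARN:0@7.959] global loadsave.cpp:1063 imwrite_ Unsupported depth image for selected encoder is fallbacked to CV_8U.
```

View pics/s4.npz.c.png

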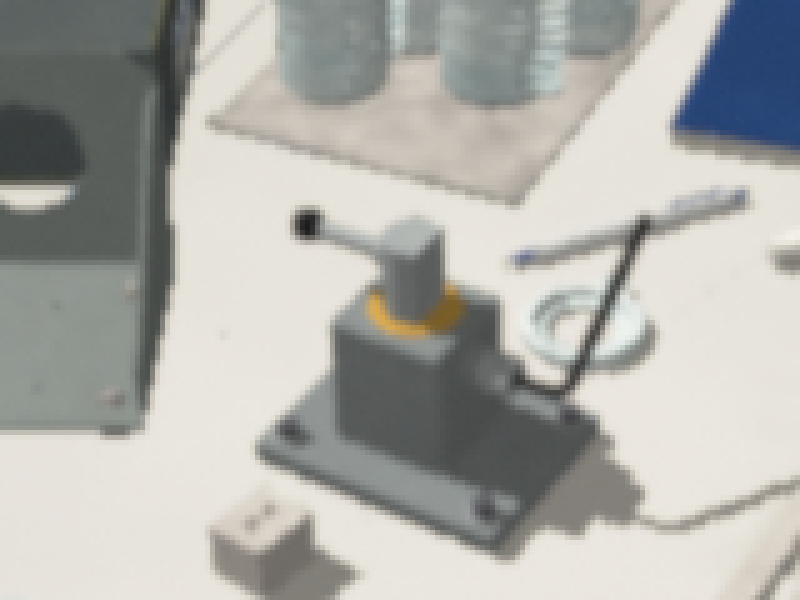

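```bash
cat > rod.py <<'E'
from edge import *
import sys
for fn in sys.argv[1:]:
    v=V(np.load('pics/'+fn)); top=fn[0]=='t'
    ax=(561.0,-13.3) if top else (563.2,-13.6)
    for w in(-.113,-.08,-.05):
        r=[v.edge((22,s*4.5,106),(46,s*4.5,106),(*ax,w),2.0,30) for s in(1,-1)]
        a=[(e[2]+np.pi/2)%np.pi-np.pi/2 for e in r]
        print(fn,w,a,'mean',np.mean(a),'rel',np.mean(a)+.1134,'centers',r[0][1],r[1][1])
    if not top:
        for z,sg in((12,1),(12,-1),(0,1),(0,-1)):
            L=v.edge((-60,50,z),(50,50,z),(561.5,-13.5,-.113),4,50,sg);n=np.array([.1132,.9936]);print(z,sg,L[1]@n-50,L[2],L[3])
E
python3 rod.py t4.npz s4.npz
```

```text
t4.npz -0.113 [np.float32(-0.097430825), np.float32(-0.06411624)] mean -0.08077353 rel 0.032626465 centers [596.2803 -14.2041] [597.0596 -19.0975]
t4.npz -0.08 [np.float32(-0.09154427), np.float32(-0.039168715)] mean -0.06535649 rel 0.048043504 centers [596.2026 -14.1486] [592.2698 -18.6737]
t4.npz -0.05 [np.float32(-0.07886517), np.float32(-0.043040514)] mean -0.060952842 rel 0.052447155 centers [592.6418 -13.2706] [594.2709 -18.7699]
s4.npz -0.113 [np.float32(-0.087302685), np.float32(-0.09958851)] mean -0.0934456 rel 0.019954398 centers [597.7581 -10.7678] [597.1354 -20.2564]
s4.npz -0.08 [np.float32(-0.0814507), np.float32(-0.09532499)] mean -0.08838785 rel 0.02501215 centers [595.8036 -10.6046] [594.0925 -19.7587]
s4.npz -0.05 [np.float32(-0.07649827), np.float32(-0.10227561)] mean -0.08938694 rel 0.024013057 centers [593.9994 -10.3851] [594.6045 -19.893 ]
12 1 49.153438922119136 -0.11593777 0.10155043323468083
12 -1 57.64599481201172 -0.112576924 0.16940971404930805
0 1 39.738180487060546 -0.11609926 0.059876669701128815
0 -1 46.823269055175786 -0.11389547 0.25728205044051466
```

```bash
python3 g.py 618 -20 200 1.4574
```

```text
clk 7.42 pos [ 601.8 -145.9  261.4] rot [ 3.142 -0.     1.463] F [0.2 0.  0.1] w 30.3 q [ 0.65  0.69 -0.8   1.59  0.54  1.1   1.18]
shift [126.9, 2.7, 61.4] yaw 0.006
```

step_arm([
  [40,1,0],
  [80,2,0],
  [110,3,20],
  [127,3,40],
  [127,3,61],
  [127,3,61],
  [127,3,61],
], yaw=[0.006,0.006,0.006,0.006,0.006,0.006,0.006], gripper=[-0.25,-0.25,-0.25,-0.25,-0.25,-0.25,-0.25])

```text
clock: 8.0
eef_pos: [617.8, -21.1, 199.6]
tool_rot: [-3.139, 0.001, 1.456]
force: [-0.2, -0.9, 0.3]
width: 32.0
```

```bash
python3 g.py 618 -20 112 1.4574
```

```text
clk 8.0 pos [617.8 -21.1 199.6] rot [-3.139e+00  1.000e-03  1.456e+00] F [-0.2 -0.9  0.3] w 32.0 q [ 0.42  0.75 -0.75  1.65  0.59  0.98  0.93]
shift [1.1, 0.1, 87.6] yaw -0.001
```

step_arm([
  [0,0,30],
  [0,0,55],
  [0,0,70],
  [0,0,80],
  [0,0,88],
  [0,0,88],
  [0,0,88],
  [0,0,88],
], yaw=[0,0,0,0,0,0,0,0], gripper=[-0.25,-0.25,-0.25,-0.25,-0.25,-0.25,-0.25,-0.25])

```text
clock: 8.67
eef_pos: [619.3, -20.8, 113.7]
tool_rot: [3.139, -0.0, 1.456]
force: [0.5, 0.1, -0.2]
width: 32.2
```

```bash
python3 g.py 618 -20 112 1.4574
```

```text
clk 8.67 pos [619.3 -20.8 113.7] rot [ 3.139 -0.     1.456] F [ 0.5  0.1 -0.2] w 32.2 q [ 0.38  0.85 -0.67  1.71  0.69  0.83  0.85]
shift [0.7, -1.4, 1.7] yaw -0.002
```

step_arm([
  [0.5,-1.4,1],
  [0.5,-1.4,1],
  [0.5,-1.4,1],
  [0.5,-1.4,1],
  [0.5,-1.4,1],
  [0.5,-1.4,1],
], yaw=[0,0,0,0,0,0], gripper=[-0.3,-0.3,-0.3,-0.3,-0.3,-0.3])

```text
clock: 9.17
eef_pos: [617.1, -20.3, 111.4]
tool_rot: [3.141, 0.0, 1.456]
force: [-0.5, -0.4, -0.7]
width: 29.7
```

```bash
python3 g.py 618 -20 112 1.4574
```

```text
clk 9.17 pos [617.1 -20.3 111.4] rot [3.141 0.    1.456] F [-0.5 -0.4 -0.7] w 29.7 q [ 0.38  0.85 -0.67  1.72  0.69  0.82  0.84]
shift [0.4, 0.9, -0.6] yaw -0.001
```

Good; grip to centre the ball, then release.

step_arm([
  [0,0,0],
  [0,0,0],
  [0,0,0],
  [0,0,0],
  [0,0,0],
  [0,0,0],
  [0,0,0],
  [0,0,0],
], yaw=[0,0,0,0,0,0,0,0], gripper=[-0.7,-0.7,-0.7,-0.7,-0.7,-0.7,-0.7,-0.7])

```text
clock: 9.83
eef_pos: [617.2, -20.0, 111.5]
tool_rot: [3.141, -0.0, 1.456]
force: [0.1, 1.4, 2.0]
width: 13.4
```

step_arm([
  [0,0,0],
  [0,0,0],
  [0,0,0],
  [0,0,0],
  [0,0,0],
], yaw=[0,0,0,0,0], gripper=[-0.3,-0.3,-0.3,-0.3,-0.3])

```text
clock: 10.25
eef_pos: [616.9, -20.4, 111.2]
tool_rot: [-3.141, 0.0, 1.456]
force: [-0.0, -0.1, 0.1]
width: 29.5
```

step_arm([
  [0,0,-20],
  [0,0,-50],
  [0,0,-90],
  [0,0,-130],
  [-20,0,-150],
  [-60,0,-150],
  [-100,0,-150],
  [-130,0,-150],
], yaw=[0,0,0,0,0,0,0,0], gripper=[-0.3,-0.3,-0.3,-0.3,-0.3,-0.3,-0.3,-0.3])

```text
clock: 10.92
eef_pos: [601.6, -153.3, 261.8]
tool_rot: [3.141, 0.003, 1.454]
force: [-0.7, -0.9, -0.5]
width: 30.2
```

```bash
python3 top.py t5.npz; python3 side.py s5.npz 2>/dev/null; python3 rod.py t5.npz s5.npz
```

```text
L (50, array([548.1738,  38.5444], dtype=float32), np.float32(-0.11221488), np.float64(0.2805920732709666)) yaw -0.11221492
R (50, array([561.9176, -64.7606], dtype=float32), np.float32(-0.11418623), np.float64(0.4398717430838771)) yaw -0.11418617
F (50, array([623.4125, -13.4994], dtype=float32), np.float32(1.4557959), np.float64(0.3040397741514016)) yaw -0.11500049
BL (50, array([554.3489,  16.0427], dtype=float32), np.float32(-0.13185722), np.float64(0.6598625858063487)) yaw -0.13185728
BR (50, array([556.2798, -43.8305], dtype=float32), np.float32(-0.03912563), np.float64(0.07868875672656564)) yaw -0.03912568
yaw -0.113200545 width 101.09137 mid 49.673172 block w 59.271786 mid 48.922737 axis tx via F 560.9473
ball [617.9495 -19.9325 106.    ] off 0.32480629969739283 tx 616.2459791191055 angle 0.0059055690854071426
12 L (50, array([566.8051,  40.9339], dtype=float32), np.float32(-0.11159555), np.float64(0.055957511245088076)) -0.11159551 N (50, array([489.7387,  -6.9382], dtype=float32), np.float32(1.4632099), np.float64(0.21802080717074449)) -0.1075865
axis n 54.80899184625429 ax
[... 813 characters left out ...]
92.6424 -13.2587] [592.3377 -19.3307]
s5.npz -0.113 [np.float32(-0.087825775), np.float32(-0.09625912)] mean -0.092042446 rel 0.021357551 centers [596.4683 -11.5673] [594.5708 -20.7714]
s5.npz -0.08 [np.float32(-0.08693826), np.float32(-0.11874783)] mean -0.102843046 rel 0.010556951 centers [596.7408 -11.6067] [599.2539 -21.1593]
s5.npz -0.05 [np.float32(-0.08761382), np.float32(-0.10499132)] mean -0.09630257 rel 0.017097428 centers [595.4767 -11.4859] [599.692  -21.0805]
12 1 49.126537481689454 -0.11527176 0.10222782483499593
12 -1 57.667367510986324 -0.113606066 0.1640673859803552
0 1 39.73778428344727 -0.11616938 0.058432277426456514
0 -1 46.825679479980465 -0.11370078 0.25405994019394784
```

```bash
python3 g.py 481.2 -56.4 190 1.457
```

```text
clk 11.42 pos [ 602.4 -147.9  261.4] rot [ 3.141 -0.     1.458] F [ 0.1 -0.9 -0.1] w 29.8 q [ 0.66  0.69 -0.8   1.58  0.54  1.1   1.18]
shift [77.3, -130.7, 71.4] yaw 0.001
```

step_arm([
  [16,-30,0],
  [32,-60,10],
  [50,-90,25],
  [65,-115,45],
  [77,-131,60],
  [77,-131,71],
  [77,-131,71],
  [77,-131,71],
], yaw=[0,0,0,0,0,0,0,0], gripper=[-1,-1,-1,-1,-1,-1,-1,-1])

```text
clock: 12.08
eef_pos: [481.7, -57.8, 190.4]
tool_rot: [3.141, -0.0, 1.457]
force: [0.2, -0.7, 0.5]
width: 0.1
```

step_arm([
  [0,0,5],
  [0,0,10],
  [0,0,15],
  [0,0,20],
  [0,0,25],
  [0,0,25],
  [0,0,25],
  [0,0,25],
], yaw=[0,0,0,0,0,0,0,0], gripper=[-1,-1,-1,-1,-1,-1,-1,-1])

```text
clock: 12.75
eef_pos: [480.9, -57.8, 165.4]
tool_rot: [3.141, -0.0, 1.456]
force: [-0.3, -0.1, -1.3]
width: 0.1
```

```bash
python3 g.py 481.2 -56.4 150 1.457;  python3 - <<'E'
from h import *
d=snap('side','s6.png'); a=d['frame'][130:280,180:380,::-1]
cv2.imwrite('pics/s6c.png',cv2.resize(a,None,fx=4,fy=4,interpolation=cv2.INTER_CUBIC))
E
```

```text
clk 12.75 pos [480.9 -57.8 165.4] rot [ 3.141 -0.     1.456] F [-0.3 -0.1 -1.3] w 0.1 q [ 0.55  0.63 -0.73  2.05  0.65  0.7   0.86]
shift [1.4, 0.1, 15.4] yaw -0.001
```

View pics/s6c.png

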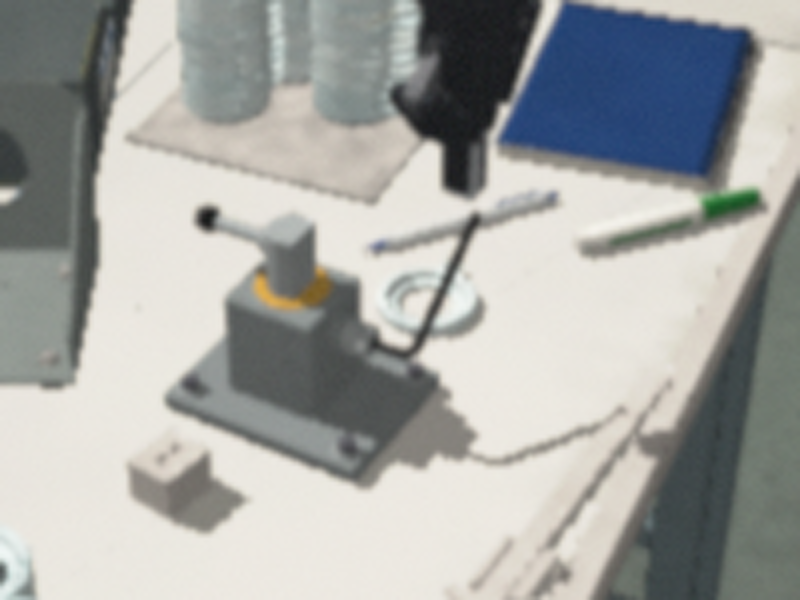

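step_arm([
  [0,0,5],
  [0,0,10],
  [0,0,15],
  [0,0,20],
  [-1,0,25],
  [-2,0,30],
  [-2,0,35],
  [-3,0,40],
], yaw=[0,0,0,0,0,0,0,0], gripper=[-1,-1,-1,-1,-1,-1,-1,-1])

```text
clock: 13.47
eef_pos: [480.8, -60.7, 125.1]
tool_rot: [3.141, -0.0, 1.456]
force: [0.5, -1.0, 4.6]
width: -0.0
```

```bash
python3 g.py 480.6 -62 100 1.457;  python3 - <<'E'
from h import *
d=snap('side','s7.png'); a=d['frame'][130:280,180:380,::-1]
cv2.imwrite('pics/s7c.png',cv2.resize(a,None,fx=4,fy=4,interpolation=cv2.INTER_CUBIC))
E
```

```text
clk 13.47 pos [480.8 -60.7 125.1] rot [ 3.141 -0.     1.456] F [ 0.5 -1.   4.6] w -0.0 q [ 0.51  0.69 -0.66  2.08  0.73  0.62  0.79]
shift [-1.3, -0.1, 25.1] yaw -0.001
```

View pics/s7c.png

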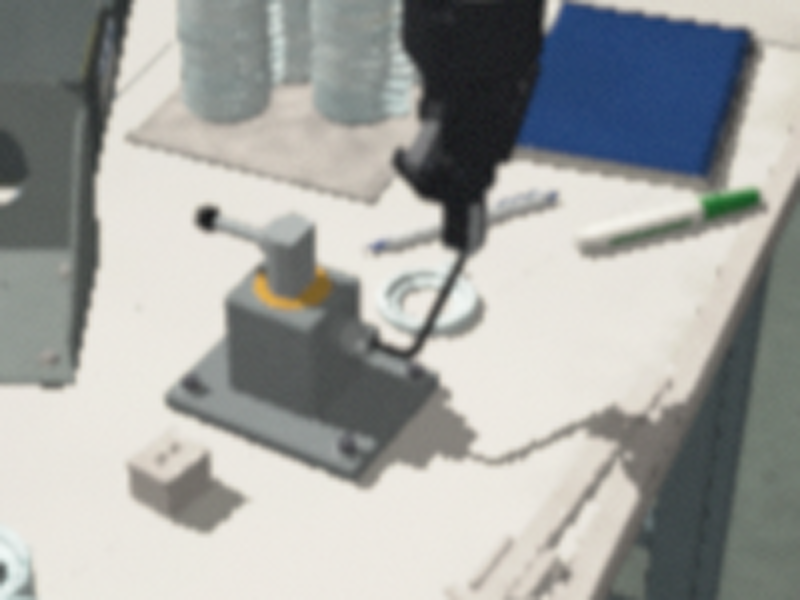

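Contact at about 4.6 N, as expected. Continuing down.

step_arm([
  [0,0,4],
  [0,0,8],
  [-1,0,12],
  [-1,0,16],
  [-2,0,20],
  [-2,0,24],
  [-3,0,28],
  [-3,0,31],
], yaw=[0,0,0,0,0,0,0,0], gripper=[-1,-1,-1,-1,-1,-1,-1,-1])

```text
clock: 14.18
eef_pos: [480.0, -64.3, 93.8]
tool_rot: [-3.141, 0.001, 1.456]
force: [0.0, -2.6, 3.2]
width: -0.2
```

```bash
python3 g.py 480 -65 86 1.457
```

```text
clk 14.18 pos [480.  -64.3  93.8] rot [-3.141e+00  1.000e-03  1.456e+00] F [ 0.  -2.6  3.2] w -0.2 q [ 0.47  0.74 -0.59  2.1   0.8   0.55  0.74]
shift [-0.7, 0.1, 7.8] yaw -0.001
```

step_arm([
  [0,0,2],
  [0,0,4],
  [0,0,5],
  [0,0,6],
  [0,0,7],
  [0,0,7],
  [0,0,7],
], yaw=[0,0,0,0,0,0,0], gripper=[-1,-1,-1,-1,-1,-1,-1])

```text
clock: 14.77
eef_pos: [480.0, -64.1, 87.7]
tool_rot: [3.142, 0.001, 1.456]
force: [-1.7, -3.0, 8.0]
width: 0.1
```

step_arm([
  [0,0,1],
  [0,0,1],
  [0,0,1],
  [0,0,1],
], yaw=[0,0,0,0], gripper=[-1,-1,-1,-1])

```text
clock: 15.1
eef_pos: [480.0, -64.1, 87.4]
tool_rot: [3.141, 0.001, 1.456]
force: [-1.9, -3.1, 14.5]
width: -0.0
```

step_arm([
  [0,0,1],
  [0,0,1],
  [0,0,1],
  [0,0,1],
], yaw=[0,0,0,0], gripper=[-1,-1,-1,-1])

```text
clock: 15.43
eef_pos: [480.1, -64.2, 86.9]
tool_rot: [3.14, 0.002, 1.456]
force: [-4.4, -3.2, 22.4]
width: -0.2
```

step_arm([
  [0,0,-10],
  [0,0,-30],
  [0,0,-60],
  [0,0,-100],
  [0,0,-140],
  [-40,0,-160],
  [-80,0,-170],
  [-120,0,-170],
], yaw=[0,0,0,0,0,0,0,0], gripper=[-1,-1,-1,-1,-1,-1,-1,-1])

```text
clock: 16.1
eef_pos: [468.1, -182.1, 258.2]
tool_rot: [3.136, -0.0, 1.46]
force: [1.5, -0.5, -0.3]
width: 0.2
```

step_arm([
  [-40,0,0],
  [-60,0,0],
  [-60,0,0],
  [-60,0,0],
  [-60,0,0],
], yaw=[0,0,0,0,0], gripper=[-1,-1,-1,-1,-1])

```text
clock: 16.52
eef_pos: [459.8, -240.2, 255.2]
tool_rot: [3.141, -0.002, 1.458]
force: [-0.4, 0.8, 0.7]
width: 0.3
```

```bash
python3 top.py t8.npz; python3 side.py s8.npz 2>/dev/null|tail -1; python3 - <<'E'
from h import *
for n in('side','top'):
    d=snap(n,n+'8.png');w=cloud(d)
    m=(abs(w[...,0]-480)<14)&(abs(w[...,1]+60)<60)&(w[...,2]>40);q=w[m];q=q[np.argsort(q[:,1])];print(n,len(q));print(q[::6].round(1))
a=cv2.imread('pics/side8.png')[140:290,180:380];cv2.imwrite('pics/s8c.png',cv2.resize(a,None,fx=4,fy=4,interpolation=cv2.INTER_CUBIC))
for n in('side','top'):
    w=cloud(np.load(f'pics/{n}8.png.npz'))
    for t in ['tin','caliper','block','loose_ring','marker']:
        for r in cams.regions_of(n,t)[:1]: print(n,t,round(r['conf'],2),r['pixel'],np.nanmedian(w[r['pixels']],0).round(1))
E
```

```text
L (50, array([548.1737,  38.544 ], dtype=float32), np.float32(-0.11238167), np.float64(0.28461039696029755)) yaw -0.1123817
R (50, array([561.8491, -64.7475], dtype=float32), np.float32(-0.11386082), np.float64(0.4468014461095846)) yaw -0.113860846
F (50, array([623.3671, -13.4947], dtype=float32), np.float32(1.4562651), np.float64(0.2556483306996443)) yaw -0.11453128
BL (50, array([554.2688,  15.9511], dtype=float32), np.float32(-0.12725034), np.float64(0.8302255026774052)) yaw -0.12725031
BR (50, array([559.97  , -43.9382], dtype=float32), np.float32(-0.036808796), np.float64(0.056794300120653105)) yaw -0.03680885
yaw -0.11312127 width 101.08773 mid 49.63177 block w 58.863007 mid 48.98362 axis tx via F 560.9062
ball [617.9627 -19.9005 106.    ] off 0.3506220412592782 tx 616.2594702630455 angle 0.0063749462047141495
ball [231.3835 184.1221] [620.163  -21.5115 106.    ] n 48.80252731855343 tx 618.6138887113902
side 89
[[477.1 -96.   63.2]
 [476.1 -86.9  63.9]
 [475.6 -79.7  63.3]
 [478.4 -74.2  63.3]
 [482.9 -67.   64.1]
 [480.2 -60.2  66.8]
 [480.1 -54.1  65.4]
 [480.5 -49.3  63. ]

[... 298 characters left out ...]
.1]
 [484.7 -48.4  59.6]
 [484.8 -43.4  59.9]
 [482.9 -35.9  53.8]
 [485.  -28.2  61.6]
 [485.2 -23.2  60.6]
 [485.3 -18.2  61.6]
 [488.3 -10.7  57.9]
 [493.   -5.7  63.5]]
side tin 0.81 [246.8, 320.5] [443.7 251.5  31.2]
side caliper 0.73 [315.3, 266.3] [388.4  55.1   5.7]
side block 0.61 [220.4, 248.5] [585.9  96.2  25.8]
side loose_ring 0.7 [284.1, 198.9] [ 532.8 -125.2    8.2]
side marker 0.62 [344.6, 183.5] [ 417.5 -257.    14.4]
top tin 0.82 [176.3, 248.9] [447.3 242.3  29.1]
top caliper 0.85 [260.3, 267.7] [387.7  27.7   2.6]
top block 0.68 [236.4, 194.2] [589.   86.   26.6]
top loose_ring 0.64 [321.6, 208.1] [ 527.6 -124.3    5.1]
top marker 0.78 [370.9, 261.0] [ 415.  -263.5   12.4]
```

View pics/s8c.png

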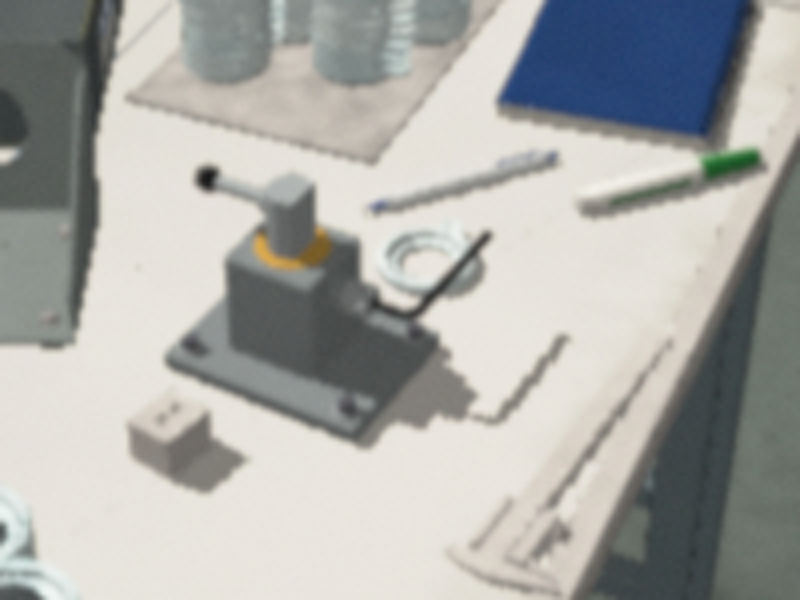

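The arm of the key is level (z about 62–64 mm along its whole top). The spindle is unchanged, and the loose things are where they were.

```bash
python3 -c "
from cell import ctrl
print(ctrl.finish_job())"
```

```text
the job is handed in; nothing more can be done
None
```

The spindle is locked. I turned the crank about 112° until the flat faced the setscrew, then pressed the hex key's long arm down to its hard stop, and the job is handed in.

- **Spindle:** the first placing was about 1.5° past square, so I regripped the ball and corrected it before touching the key. After tightening, the two cameras put the ball at about +0.006 rad (top) and −0.006 rad (side) from square. The less exact readings, from the rod's edges and the block's top edges, were up to about 0.03 rad off. I relied on the ball readings.
- **Key:** the force climbed to 22 N with almost no further movement, which is the hard stop. The long arm then measured level along its length, at about 60–65 mm. That scatter is measurement noise.
- **Surroundings:** the tin, caliper, block, ring and marker look unmoved in the pictures. Their measured positions agree to within the detector's scatter of a few mm, up to about 8 mm for the caliper. The gripper was clear of everything when I handed in, at about 17 to 18 s on the clock.

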